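Load a reagent bottle under a flush shutter

TASK

Slide the blue handle-less shutter of the loading station all the way open by pressing on it and dragging it, stand the red-capped reagent bottle upright in the nest in the bay below, let go of it, and slide the shutter fully shut again. The shutter is thin: never load it with more than 25 N. Leave the yellow- and green-capped bottles standing where they are.

Things in the scene. Friction and masses are not known exactly. Their poses are not given: they have to be found in the camera images.
- station: White instrument box fixed to the table, 160 mm (own x) by 284 mm (own y: -90 to +194 mm), 75 mm high, yaw within 0.35 rad. Origin on the table under the bay's nest. The bay: a well 124 mm (x) by 105 mm (y: -56 to +49 mm) inside, floor 11 mm above the table, upright walls up to 75 mm. The shutter covers it and opens towards own +y, between two flush side rails.
- shutter (a joint): How far the shutter is open, in m: 0 = fully shut, 0.100 = fully open (a stop at each end); starts less than 6 mm open and stays where it is left. Moving it takes about 6 N along the rails, so with the fingertips' friction (about 0.5 to 0.8) some 9 to 15 N of press on its top face.
- shutter_top (a point): Centre of the top face of the blue shutter plate, 123 mm (x) by 106 mm (y) by 5 mm, with painted dark ribs and no handle; moves with it, axes as the station's. About flush with the rails, 75 mm above the table. On sprung runners: it sinks about 1 mm per 10 N of press, 3 mm at most; these are not set true: along its travel it rises or falls by up to 3 mm, unlike from time to time.
- nest (a point): Centre of the nest on the bay's floor, 11 mm above the table: a square black rim 44 mm wide inside, walls 4 mm thick and 4 mm high, blue floor; hidden under the shutter when shut. Axes along the station's; z up. There is most room for opening fingers across the bay (station x).
- reagent_mid (a point): Centre (25 mm above the underside) of the red-capped reagent bottle: an upright cylinder 28 mm in diameter and 50 mm high, white with a red cap of the same diameter as its upper 15 mm, 30 to 60 g; held near its top, a gripper stays clear of the station when lowering it. It stands upright in one of three places on the steel tray; z along its axis. In the nest it clears the shut shutter by about 9 mm.
- spare_yellow_mid (a point): Centre (25 mm above the underside) of the yellow-capped bottle, same shape; a bystander on the tray.
- spare_green_mid (a point): Centre (25 mm above the underside) of the green-capped bottle, same shape; a bystander on the tray.
- tray: Shallow steel tray fixed to the table, 230 mm (own x) by 140 mm (own y), rim 3 mm thick and 8 mm high; origin on the table under its centre. The three bottles stand on its floor, 3 mm above the table, in a row along its own x, 65 mm apart.
Things that resemble listed ones, but are neither listed nor needed, are in the scene too. Leave any black look-alike of the part that bears reagent_mid alone.

How it is judged (in metres and radians):
On the way, in this order (a step that is already met when the one before it is completed fails the run):
1. the shutter is slid all the way open (value of joint shutter above 0.092 m), for 0.2 s.
2. the red-capped bottle stands upright in the nest, let go (horizontal distance between reagent_mid and nest below 0.013 m and z of reagent_mid in the frame of nest below 0.029 m and angle between reagent_mid's own z axis and vertical below 0.12 rad and contact force between the fingers and reagent below 0.1 N and linear speed of reagent below 0.03 m/s), for 0.2 s.
At the end, for the whole second after the job is handed in: The shutter is shut to within 6 mm of its stop and the red-capped bottle stands at rest, upright (within 0.12 rad), on the floor of the nest, within 13 mm of its centre (value of joint shutter below 0.006 m and horizontal distance between reagent_mid and nest below 0.013 m and z of reagent_mid in the frame of nest below 0.029 m and angle between reagent_mid's own z axis and vertical below 0.12 rad and linear speed of reagent below 0.02 m/s); the robot touches nothing.
It fails at once if the shutter is loaded with more than 25 N by the robot (contact force between any of the fingers, the arm and shutter above 25 N).
It fails at once if the yellow- or green-capped bottle is moved more than 25 mm or tipped over (distance of any of spare_yellow_mid, spare_green_mid from where it was at the start of the episode above 0.025 m or angle between any of spare_yellow_mid, spare_green_mid's own z axis and vertical above 0.5 rad).
It also fails if it takes over 72 s, if anything falls off the work surface, if the arm or the gripper's body presses on something with over 40 N, if the wrist force passes 120 N, or if a joint passes its speed limit or range.

ROBOT

A 6-joint arm with a two-finger parallel gripper is mounted at the origin on the work surface. World frame = base frame: x ahead of the robot, y to its left, z up, the work surface at z = 0. Lengths are in m, angles in degrees, forces in N, time in s.
With the tool pointing down it reaches from about 0.375 to 0.9 m from the base axis. Payload 3.1 kg.
Tool frame: the origin (TCP) lies at the very end of the fingers, on their centre line; the grasp point (between the pads) lies behind it (bot.grip_depth is the z of the grasp point in the tool frame, in m); z points along the fingers, y is the direction in which the jaws open and shut (so a half turn about z gives the same grasp; the last joint's range is limited). The gripper opens to 87 mm and grips with 3 to 60 N. Pads are 19 mm wide; open, the fingers measure 117 mm over their backs; the gripper's body (75 mm by 190 mm) begins 51 mm behind the grasp point.
Start: joints at [61.507, 30.224, 82.088, -0, 67.689, -10.227], TCP at [0.196, 0.593, 0.223] pointing down, gripper open.
Joint ranges: [-176.69, 176.69], [-43.24, 126.21], [12.49, 139.97], [-82, 262], [0, 151.66], [-163.58, 163.58]. Speed limits (degrees/s): [159.86, 159.86, 180, 180, 180, 180].

INTERFACE

Orientations are given as a 3x3 rotation matrix whose columns are the frame's x, y, z axes.
In Python, from rig import bot, vision gives the robot as it stands. The module is installed in compiled form; this text tells all that it offers.
- The arm moves only by the shell command python3 -m jog 'ROWS'. ROWS is JSON, a list of rows, each a list of 3 entries, a list of its own where there are three numbers: the shift along the tool's x, y, z in mm, then the turn, a rotation vector about the tool's x, y, z in degrees, then the closure, from 0 (fully open) to 1 (shut). In form: [[[dx, dy, dz], [wx, wy, wz], fingers], ...]. A call has 1 to 12 rows; each row is the pose to reach, as a shift and turn from the pose commanded when the call began, along the tool's axes at that moment; what a row does not reach only later rows make up. A row lasts 1/12 s, in which the tool goes at most 41.7 mm and 7.16 degrees, less where a joint would pass 70% of its speed; a pose out of reach is approached as far as the arm can. A call with a gripper value outside its range is refused whole. The fingers move at their own pace and stop on an object; the grip force is fixed at half the most. Time passes only in rows, so rows that repeat a pose let the fingers close. It gives the time, the measured TCP pose, the force and the opening at its end, in the units of the state.
- bot.read_state(): the state, without advancing time (a new reading comes with each control period).
- vision.capture(name): name is "scene" or "top" or "wrist"; returns the picture (384x512x3 uint8, red, green, blue); there is no depth.
- vision.camera_info(name): a dict with "intrinsics" (3x3 intrinsics, pixels), "camera_from_world" (4x4, takes a point from world to camera coordinates); the wrist camera has in their place "mount" (4x4, takes a point from camera to tool coordinates, whose origin is the TCP and whose axes are the flange's). Camera axes: x right, y up, looking along -z (the intrinsics and any distortion apply to the point x, -y, -z); pixel columns grow to the right and rows downward; lengths in m; the calibration is good to about 2 mm. A picture is of the moment at which its call begins: read the wrist's pose just before it. camera_info takes no time and is no camera call.
- bot.hand_in(): hands the job in, once; it reports no verdict.
The state is a dict: "time_s": time; "joint_positions": joint angles; "qvel": joint speeds; "tau": joint torques, N m; "position": TCP position; "tcp_rot": TCP orientation; "force": force on the tool from outside, world axes, zero at the start; "moment": the same for the moment, N m; "opening": opening from 0.0 (shut) to 1.0 (fully open).
Only numpy, scipy, OpenCV 4.12 (cv2) and the standard library are available. Lean on these libraries where they do the work, as an engineer would, in place of code of your own. Each camera call takes 0.05 s, during which the arm holds its last target. There are 200 camera calls.

## Working session

There is one attempt and no reset: what is moved stays moved. The work goes in short steps, Python scripts to look and compute and a shell command to move; the robot and the scene stay as the last step left them, time stands still between calls to the robot, and variables do not carry over. Pictures are saved under pics/ and viewed, about 8 in all and at most 12, crops included, and the job is handed in when it is done.

```bash
mkdir -p pics
python3 - <<'E'
from rig import bot, vision
import cv2, numpy as np
np.set_printoptions(precision=4,suppress=True)
s=bot.read_state(); print(s['time_s'],s['position'],s['tcp_rot'],s['force'],s['opening'],bot.grip_depth)
ims=[]
for n in ['scene','top']:
    im=vision.capture(n); cv2.imwrite(f'pics/{n}0.png',im[:,:,::-1]); ims.append(im)
    i=vision.camera_info(n); print(n,i)
print(vision.camera_info('wrist'))
cv2.imwrite('pics/topbig.png',cv2.resize(ims[1],(800,600))[:,:,::-1])
E
```

```text
0.0 [0.1955 0.5929 0.2216] [[-0.9496  0.3134 -0.001 ]
 [ 0.3134  0.9496 -0.0019]
 [ 0.0004 -0.0021 -1.    ]] [ 0.1827 -0.1487  0.2906] 0.9984344723008859 -0.0187
scene {'intrinsics': array([[398.413 ,   0.    , 256.8733],
       [  0.    , 398.413 , 194.3631],
       [  0.    ,   0.    ,   1.    ]]), 'camera_from_world': array([[-0.0733,  0.9973,  0.0093,  0.1637],
       [-0.6776, -0.0566,  0.7333,  0.2797],
       [ 0.7318,  0.0475,  0.6799, -1.1773],
       [ 0.    ,  0.    ,  0.    ,  1.    ]])}
top {'intrinsics': array([[392.3422,   0.    , 259.3288],
       [  0.    , 392.3422, 192.3661],
       [  0.    ,   0.    ,   1.    ]]), 'camera_from_world': array([[-0.0176, -0.9996, -0.0209, -0.1187],
       [ 0.9934, -0.0198,  0.1131, -0.5294],
       [-0.1134, -0.0188,  0.9934, -0.964 ],
       [ 0.    ,  0.    ,  0.    ,  1.    ]])}
{'intrinsics': array([[323.9444,   0.    , 253.5352],
       [  0.    , 323.9444, 185.3852],
       [  0.    ,   0.    ,   1.    ]]), 'mount': array([[-0.0006,  0.9535,  0.3014,  0.0834],
       [ 1.    ,  0.0006,  0.0001, -0.0003],
       [-0.0001,  0.3014, -0.9535, -0.1609],
       [ 0.    ,  0.    ,  0.    ,  1.    ]])}
```

View pics/topbig.png

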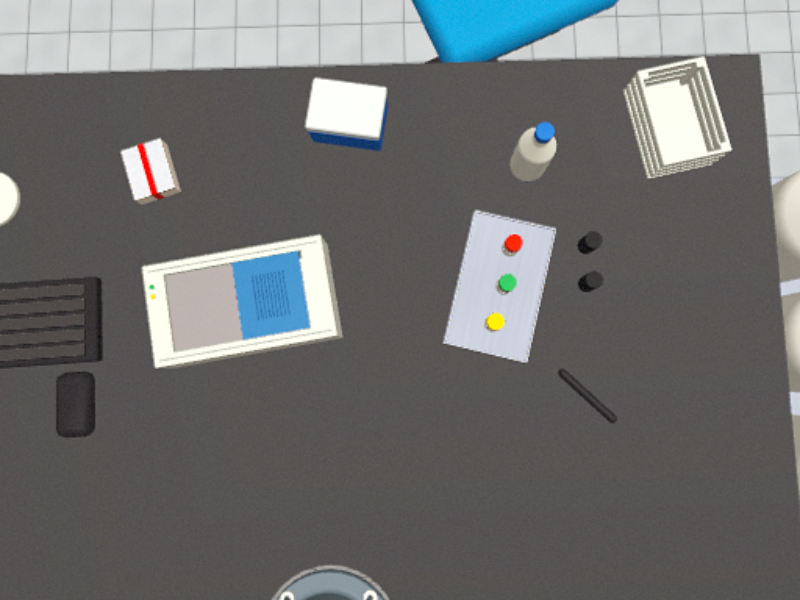

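View pics/scene0.png

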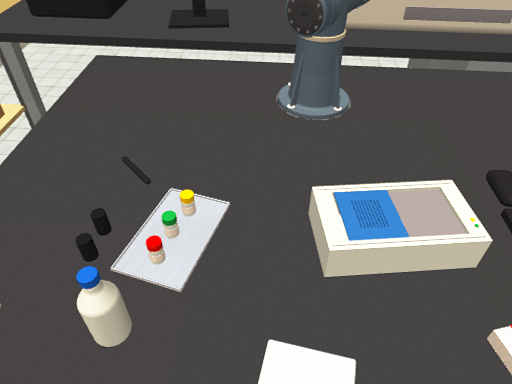

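```bash
cat > h.py <<'E'
from rig import bot, vision
import cv2, numpy as np
np.set_printoptions(precision=4,suppress=True)
def cam(n,st=None):
    i=vision.camera_info(n); K=i['intrinsics']
    if n=='wrist':
        T=np.eye(4); T[:3,:3]=st['tcp_rot']; T[:3,3]=st['position']; W=T@i['mount']
    else: W=np.linalg.inv(i['camera_from_world'])
    return K,W
def ray(n,uv,z,st=None):
    K,W=cam(n,st); uv=np.atleast_2d(np.asarray(uv,float))
    d=np.c_[(uv[:,0]-K[0,2])/K[0,0],-(uv[:,1]-K[1,2])/K[1,1],-np.ones(len(uv))]@W[:3,:3].T
    c=W[:3,3]; t=(z-c[2])/d[:,2]; return c[:2]+t[:,None]*d[:,:2]
def blob(m,k=0):
    n,l,s,c=cv2.connectedComponentsWithStats(m.astype(np.uint8)); j=1+np.argmax(s[1:,4]); return l==j,c[j],s[j]
def rect(n,m,z,st=None):
    c=max(cv2.findContours(m.astype(np.uint8),cv2.RETR_EXTERNAL,cv2.CHAIN_APPROX_NONE)[0],key=cv2.contourArea)
    P=ray(n,c[:,0],z,st)*1000
    return cv2.minAreaRect(P.astype(np.float32))
E
python3 - <<'E'
from h import *
for n in ['top','scene']:
    im=cv2.imread(f'pics/{n}0.png'); h=cv2.cvtColor(im,cv2.COLOR_BGR2HSV); H,S,V=cv2.split(h)
    def cap(lo,hi,nm):
        m=((H>=lo)&(H<=hi)|((nm=='red')&(H>172)))&(S>150)&(V>70)
        roi=np.zeros_like(m); 
        if n=='top': roi[130:240,280:360]=1
        else: roi[180:270,110:240]=1
        b,c,s=blob(m&roi); ys,xs=np.nonzero(b)
        print(n,nm,s,c,ray(n,c,.053 if n=='top' else .047))
    cap(0,5,'red');cap(40,80,'green');cap(22,35,'yellow')
    m=(H>95)&(H<120)&(S>100)
    roi=np.zeros_like(m)
    if n=='top': roi[140:240,80:230]=1
    else: roi[170:280,300:500]=1
    m=cv2.morphologyEx((m&roi).astype(np.uint8),cv2.MORPH_CLOSE,np.ones((5,5)))
    print(n,'shutter',rect(n,m,.075))
    g=((S<60)&(V>90)&(V<200)).astype(np.uint8)&roi
    w=((V>195)&(S<60)).astype(np.uint8)&roi
    print('grey',rect(n,cv2.morphologyEx(g,cv2.MORPH_OPEN,np.ones((5,5))),.075),'white',rect(n,w,.075))
    # ortho
    R=ray(n,[[0,0],[511,0],[511,383],[0,383]],.075)
    dst=np.float32([[ (0.40-y)*2500+0, (0.72-x)*2500] for x,y in R])
    Hm=cv2.getPerspectiveTransform(np.float32([[0,0],[511,0],[511,383],[0,383]]),dst)
    o=cv2.warpPerspective(im,Hm,(800,600)); cv2.imwrite(f'pics/o_{n}.png',o)
a=cv2.imread('pics/o_top.png');b=cv2.imread('pics/o_scene.png')
cv2.imwrite('pics/o.png',cv2.resize(np.vstack([a,b]),(400,600)))
E
```

```text
top red [323 150  11  11  91] [328.1868 155.1429] [[ 0.614  -0.3019]]
top green [319 176  11  10  87] [324.2299 180.4713] [[ 0.5506 -0.2898]]
top yellow [311 200  12  11  95] [316.6526 205.3789] [[ 0.4894 -0.2691]]
top shutter ((536.0256958007812, 79.83164978027344), (121.30628204345703, 105.04953002929688), 9.093883514404297)
grey ((519.6200561523438, 185.88023376464844), (122.51947021484375, 107.8438491821289), 8.931354522705078) white ((527.62451171875, 129.94577026367188), (160.74171447753906, 284.5248107910156), 9.079092979431152)
scene red [146 236  16  16 209] [153.7129 243.378 ] [[ 0.6175 -0.303 ]]
scene green [162 211  14  14 167] [168.6766 217.5629] [[ 0.5528 -0.2914]]
scene yellow [180 190  14  14 158] [186.6962 195.9051] [[ 0.4907 -0.2696]]
scene shutter ((537.6569213867188, 80.07320404052734), (121.3918685913086, 105.52193450927734), 8.9900484085083)
grey ((627.7289428710938, 100.98921966552734), (314.9926452636719, 170.70083618164062), 73.37925720214844) white ((530.0296020507812, 130.19422912597656), (161.21173095703125, 285.308837890625), 8.970865249633789)
```

View pics/o_top.png

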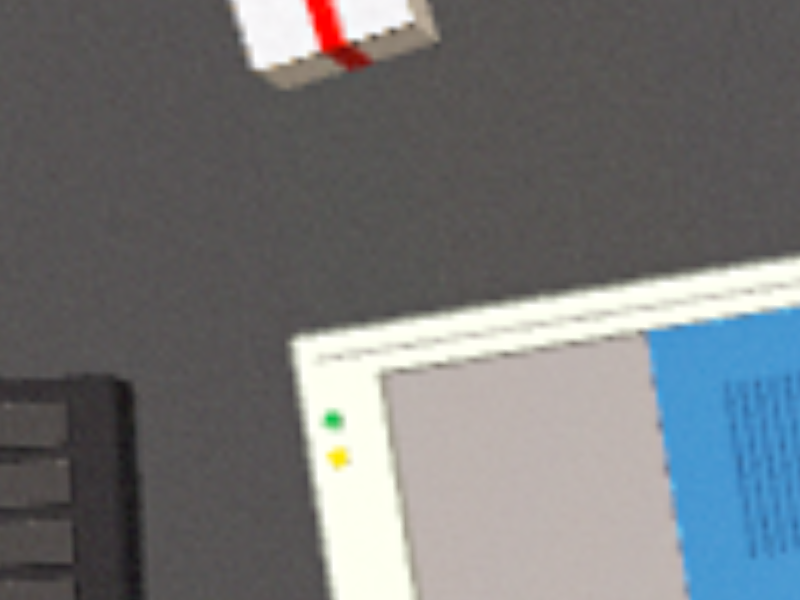

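The top view shows the station rectangle (160×284 mm fit, yaw ≈9.0°), the shutter fitted as 121×105 mm near (0.537, 0.080), and the red bottle as the far one in the row, near (0.616, -0.3025). Next I move above the shutter with the fingers closed.

```bash
cat >> h.py <<'E'
from scipy.spatial.transform import Rotation as Ro
def delta(p,yaw):  # yaw = world angle of tool x; tool down
    s=bot.read_state(); R=np.array(s['tcp_rot']); a=np.radians(yaw); c,q=np.cos(a),np.sin(a)
    T=np.array([[c,q,0],[q,-c,0],[0,0,-1.]])
    print('t',round(s['time_s'],2),'pos',np.array(s['position']),'F',np.array(s['force']),'shift',(R.T@(np.array(p)-s['position'])*1000).round(1),'rot',Ro.from_matrix(R.T@T).as_rotvec(degrees=True).round(2))
E
python3 -c "
from h import *
delta([.537,.080,.10],99.03)"
```

```text
t 0.1 pos [0.1955 0.5929 0.2217] F [-0.2484 -0.1718 -0.6514] shift [-485.1 -379.8  122.2] rot [-0.11  0.04 62.7 ]
```

```bash
python3 -m jog '[[[-485,-380,60],[-0.1,0,62.7],1],[[-485,-380,60],[-0.1,0,62.7],1],[[-485,-380,60],[-0.1,0,62.7],1],[[-485,-380,60],[-0.1,0,62.7],1],[[-485,-380,60],[-0.1,0,62.7],1],[[-485,-380,60],[-0.1,0,62.7],1],[[-485,-380,60],[-0.1,0,62.7],1],[[-485,-380,60],[-0.1,0,62.7],1],[[-485,-380,60],[-0.1,0,62.7],1],[[-485,-380,60],[-0.1,0,62.7],1],[[-485,-380,60],[-0.1,0,62.7],1],[[-485,-380,60],[-0.1,0,62.7],1]]'; python3 -c "
from h import *
delta([.537,.080,.10],99.03)"
```

```text
time_s: 1.1
position: [0.4722, 0.1773, 0.1737]
tcp_rot: [[-0.157, 0.988, 0.001], [0.988, 0.157, 0.001], [0.001, 0.001, -1.0]]
force: [0.8, 0.7, -0.1]
opening: 0.172
t 1.1 pos [0.4722 0.1773 0.1737] F [ 0.7688  0.7421 -0.1276] shift [-106.4   48.7   73.7] rot [ 0.05 -0.06 -0.01]
```

```bash
python3 -m jog '[[[-106,49,60],[0,0,0],1],[[-106,49,60],[0,0,0],1],[[-106,49,78],[0,0,0],1],[[-106,49,84],[0,0,0],1],[[-106,49,84],[0,0,0],1],[[-106,49,84],[0,0,0],1],[[-106,49,84],[0,0,0],1],[[-106,49,84],[0,0,0],1]]'; python3 -c "
from h import *
delta([.537,.080,.075],99.03)"
```

```text
time_s: 1.77
position: [0.5364, 0.0836, 0.0912]
tcp_rot: [[-0.159, 0.987, 0.002], [0.987, 0.159, 0.001], [0.001, 0.003, -1.0]]
force: [0.2, -0.1, -0.0]
opening: 0.007
t 1.77 pos [0.5364 0.0836 0.0912] F [ 0.2307 -0.1078 -0.0265] shift [-3.7 -0.1 16.2] rot [ 0.14 -0.05  0.1 ]
```

```bash
python3 -m jog '[[[0,0,3],[0,0,0],1],[[0,0,6],[0,0,0],1],[[0,0,9],[0,0,0],1],[[0,0,11],[0,0,0],1],[[0,0,12],[0,0,0],1],[[0,0,12],[0,0,0],1],[[0,0,12],[0,0,0],1],[[0,0,12],[0,0,0],1]]' ; python3 -m jog '[[[0,0,0.5],[0,0,0],1],[[0,0,1],[0,0,0],1],[[0,0,1],[0,0,0],1],[[0,0,1],[0,0,0],1]]'
```

```text
time_s: 2.43
position: [0.5369, 0.0823, 0.0781]
tcp_rot: [[-0.157, 0.988, 0.001], [0.988, 0.157, 0.001], [0.001, 0.001, -1.0]]
force: [-0.2, -0.2, -0.0]
opening: 0.004
time_s: 2.77
position: [0.5368, 0.0823, 0.077]
tcp_rot: [[-0.157, 0.988, 0.001], [0.988, 0.157, 0.001], [0.001, 0.001, -1.0]]
force: [-0.1, 0.4, -0.4]
opening: 0.005
```

```bash
python3 -m jog '[[[0,0,0.5],[0,0,0],1],[[0,0,1],[0,0,0],1],[[0,0,1],[0,0,0],1],[[0,0,1],[0,0,0],1]]'|sed -n '1,2p;6p' ; python3 -m jog '[[[0,0,0.5],[0,0,0],1],[[0,0,1],[0,0,0],1],[[0,0,1],[0,0,0],1],[[0,0,1],[0,0,0],1]]'|grep -E 'pos|force'
```

```text
time_s: 3.1
position: [0.5368, 0.0824, 0.076]
position: [0.5369, 0.0824, 0.0753]
force: [-0.3, -0.5, 2.5]
```

```bash
python3 -m jog '[[[0,0,0.3],[0,0,0],1],[[0,0,0.6],[0,0,0],1],[[0,0,0.6],[0,0,0],1],[[0,0,0.6],[0,0,0],1]]'|grep -E 'pos|force' ; python3 -m jog '[[[0,0,0.3],[0,0,0],1],[[0,0,0.5],[0,0,0],1],[[0,0,0.5],[0,0,0],1],[[0,0,0.5],[0,0,0],1]]'|grep -E 'pos|force'
```

```text
position: [0.5369, 0.0824, 0.0749]
force: [-1.3, -0.0, 5.1]
position: [0.5369, 0.0824, 0.0747]
force: [-1.6, -0.4, 6.9]
```

```bash
python3 -m jog '[[[0,0,0.5],[0,0,0],1],[[0,0,1],[0,0,0],1],[[0,0,1.5],[0,0,0],1],[[0,0,1.5],[0,0,0],1],[[0,0,1.5],[0,0,0],1]]'|grep -E 'pos|force' ; python3 -m jog '[[[0,0,0.3],[0,0,0],1],[[0,0,0.5],[0,0,0],1],[[0,0,0.5],[0,0,0],1],[[0,0,0.5],[0,0,0],1]]'|grep -E 'time|pos|force'
```

```text
position: [0.5369, 0.0824, 0.074]
force: [-3.1, 0.8, 12.9]
time_s: 4.85
position: [0.5369, 0.0824, 0.0738]
force: [-2.7, 0.2, 16.4]
```

```bash
python3 -m jog '[[[2,0,0],[0,0,0],1],[[4,0,0],[0,0,0],1],[[6,0,0],[0,0,0],1],[[8,0,0],[0,0,0],1],[[10,0,0],[0,0,0],1],[[12,0,0],[0,0,0],1]]'|grep -E 'time|pos|force'; python3 -c "
from h import *
for k in range(3): print(bot.read_state()['force'])
im=vision.capture('scene')[:,:,::-1];cv2.imwrite('pics/s1.png',im)
H,S,V=cv2.split(cv2.cvtColor(im,cv2.COLOR_BGR2HSV));m=((H>95)&(H<120)&(S>100));r=np.zeros_like(m);r[170:280,300:500]=1
print(rect('scene',cv2.morphologyEx((m&r).astype(np.uint8),cv2.MORPH_CLOSE,np.ones((5,5))),.075))
"
```

```text
time_s: 5.35
position: [0.5354, 0.0924, 0.0738]
force: [-3.0, -7.1, 15.2]
[-3.0406 -7.0941 15.196 ]
[-3.0406 -7.0941 15.196 ]
[-3.0406 -7.0941 15.196 ]
((537.213623046875, 87.00993347167969), (119.8389892578125, 108.687744140625), 8.990681648254395)
```

```bash
python3 -m jog '[[[2,0,0],[0,0,0],1],[[4,0,0],[0,0,0],1],[[6,0,0],[0,0,0],1],[[8,0,0],[0,0,0],1],[[10,0,0],[0,0,0],1],[[12,0,0],[0,0,0],1],[[14,0,0],[0,0,0],1],[[15,0,0],[0,0,0],1]]'|grep -E 'time|pos|force'
```

```text
time_s: 6.07
position: [0.533, 0.1074, 0.0738]
force: [-2.0, -6.9, 14.2]
```

```bash
python3 -c "
from h import *
im=vision.capture('scene')[:,:,::-1];cv2.imwrite('pics/s2.png',cv2.resize(im[140:300,280:500],(800,582)))"
```

```text
(no output)
```

View pics/s2.png

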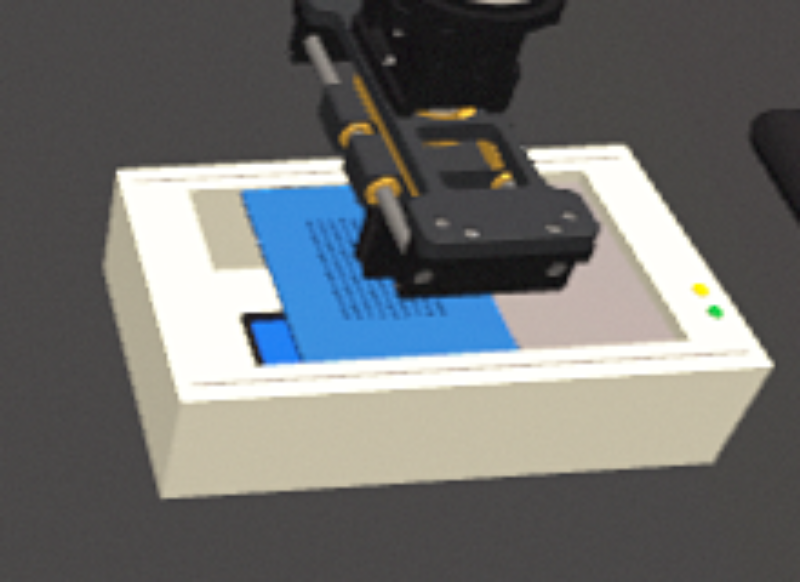

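The shutter is following the fingers: the bay is opening on the left, with the nest rim around (270,340) in the crop. I keep dragging and add a little press.

```bash
python3 -m jog '[[[2,0,0.2],[0,0,0],1],[[4,0,0.3],[0,0,0],1],[[6,0,0.4],[0,0,0],1],[[8,0,0.4],[0,0,0],1],[[10,0,0.5],[0,0,0],1],[[12,0,0.5],[0,0,0],1],[[14,0,0.5],[0,0,0],1],[[16,0,0.5],[0,0,0],1],[[18,0,0.5],[0,0,0],1],[[20,0,0.5],[0,0,0],1]]'|grep -E 'time|pos|force'
```

```text
time_s: 6.95
position: [0.5298, 0.1271, 0.0735]
force: [-3.7, -6.8, 17.0]
```

```bash
python3 -m jog '[[[2,0,0],[0,0,0],1],[[4,0,0],[0,0,0],1],[[6,0,0],[0,0,0],1],[[8,0,0],[0,0,0],1],[[10,0,0],[0,0,0],1],[[12,0,0],[0,0,0],1],[[14,0,0],[0,0,0],1],[[15,0,0],[0,0,0],1]]'|grep -E 'time|pos|force'
```

```text
time_s: 7.62
position: [0.5275, 0.1421, 0.0735]
force: [-3.1, -7.8, 16.6]
```

```bash
python3 -m jog '[[[2,0,0],[0,0,0],1],[[4,0,0],[0,0,0],1],[[6,0,0],[0,0,0],1],[[8,0,0],[0,0,0],1],[[10,0,0],[0,0,0],1],[[12,0,0],[0,0,0],1],[[14,0,0],[0,0,0],1],[[15,0,0],[0,0,0],1]]'|grep -E 'time|pos|force'
```

```text
time_s: 8.28
position: [0.5251, 0.1569, 0.0735]
force: [-3.1, -7.0, 16.0]
```

```bash
python3 -m jog '[[[2,0,0],[0,0,0],1],[[4,0,0],[0,0,0],1],[[6,0,0],[0,0,0],1],[[8,0,0],[0,0,0],1],[[10,0,0],[0,0,0],1],[[12,0,0],[0,0,0],1]]'|grep -E 'time|pos|force'
```

```text
time_s: 8.78
position: [0.5233, 0.1687, 0.0735]
force: [-2.6, -6.8, 15.8]
```

```bash
python3 -m jog '[[[1.5,0,0],[0,0,0],1],[[3,0,0],[0,0,0],1],[[4.5,0,0],[0,0,0],1],[[6,0,0],[0,0,0],1],[[6,0,0],[0,0,0],1]]'|grep -E 'time|pos|force'
```

```text
time_s: 9.2
position: [0.5223, 0.1748, 0.0734]
force: [-2.4, -5.9, 15.6]
```

```bash
python3 -m jog '[[[1,0,0],[0,0,0],1],[[2,0,0],[0,0,0],1],[[3,0,0],[0,0,0],1],[[3,0,0],[0,0,0],1]]'|grep -E 'time|pos|force'; python3 -c "
from h import *
im=vision.capture('scene')[:,:,::-1];cv2.imwrite('pics/s3.png',cv2.resize(im[140:300,280:500],(800,582)))
im=vision.capture('top')[:,:,::-1];cv2.imwrite('pics/t3.png',im)"
```

```text
time_s: 9.53
position: [0.5218, 0.1777, 0.0734]
force: [-3.0, -5.3, 15.7]
```

View pics/s3.png

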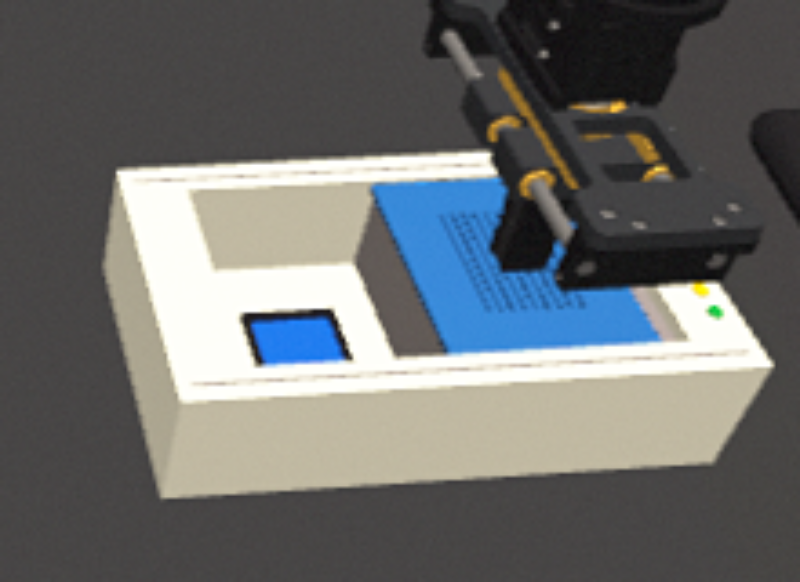

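```bash
cat >> h.py <<'E'
O=np.array([.537,.0788]); A=np.radians(9.03); RS=np.array([[np.cos(A),-np.sin(A)],[np.sin(A),np.cos(A)]])
def own(P): return (np.atleast_2d(P)-O)@RS
def world(x,y): return O+RS@np.array([x,y])
E
python3 - <<'E'
from h import *
print(own(ray('scene',[[382.6,191.4],[402.4,237.0]],.073))*1000)
im=cv2.imread('pics/scene0.png')
H,S,V=cv2.split(cv2.cvtColor(im,cv2.COLOR_BGR2HSV));m=((H>95)&(H<120)&(S>100));r=np.zeros_like(m);r[170:280,300:500]=1
c=rect('scene',cv2.morphologyEx((m&r).astype(np.uint8),cv2.MORPH_CLOSE,np.ones((5,5))),.075)
print(own(cv2.boxPoints(c)/1000)*1000)
E
```

```text
[[-56.8323  46.1333]
 [ 60.3569  43.488 ]]
[[-59.8105  53.9576]
 [-59.8841 -51.5643]
 [ 61.5078 -51.649 ]
 [ 61.5813  53.8729]]
```

```bash
python3 -m jog '[[[1,0,0],[0,0,0],1],[[2,0,0],[0,0,0],1],[[2,0,0],[0,0,0],1]]'|grep -E 'time|pos|force';python3 -m jog '[[[1,0,0],[0,0,0],1],[[2,0,0],[0,0,0],1],[[2,0,0],[0,0,0],1]]'|grep -E 'time|pos|force'
```

```text
time_s: 9.88
position: [0.5215, 0.1796, 0.0734]
force: [-3.0, -6.2, 15.3]
time_s: 10.13
position: [0.5215, 0.1805, 0.0734]
force: [-2.7, -10.8, 14.0]
```

```bash
python3 -m jog '[[[0,0,-5],[0,0,0],1],[[0,0,-45],[0,0,0],1],[[0,0,-85],[0,0,0],0.5],[[0,0,-110],[0,0,0],0],[[0,0,-110],[0,0,0],0]]'|grep -E 'time|pos|force'
python3 - <<'E'
from h import *
print(own([.5215,.1805])*1000)
print('whitebottle base', ray('scene',[[110,345],[87,325],[131,330]],0.0),ray('top',[[336,115]],0))
delta([.615,-.3025,.14],165)
E
```

```text
time_s: 10.55
position: [0.5245, 0.1838, 0.1869]
force: [0.9, 0.5, 0.2]
[[  0.6541 102.8723]]
whitebottle base [[ 0.7857 -0.3349]
 [ 0.7557 -0.3833]
 [ 0.7587 -0.3101]] [[ 0.7328 -0.3351]]
t 10.55 pos [0.5245 0.1838 0.1869] F [0.9498 0.4859 0.1847] shift [-494.5   12.3   46.6] rot [  0.7    0.39 -65.96]
```

```bash
python3 -m jog '[[[-41,1,4],[0,0,-6],0],[[-82,2,8],[0,0,-12],0],[[-123,3,10],[0,0,-18],0],[[-164,4,12],[0,0,-24],0],[[-205,5,15],[0,0,-30],0],[[-246,6,18],[0,0,-36],0],[[-287,7,20],[0,0,-42],0],[[-328,8,25],[0,0,-48],0],[[-369,9,30],[0,0,-54],0],[[-410,10,35],[0,0,-60],0],[[-451,11,40],[0,0,-66],0],[[-494,12,46],[0,0,-66],0]]'|grep -E 'time|pos|force'
python3 - <<'E'
from h import *
delta([.615,-.3025,.14],165)
E
```

```text
time_s: 11.55
position: [0.6093, -0.3028, 0.1336]
force: [0.3, 0.8, 0.0]
t 11.55 pos [ 0.6093 -0.3028  0.1336] F [0.349  0.7809 0.0476] shift [-5.4  1.8 -6.4] rot [ 0.13 -0.05  0.22]
```

```bash
python3 -m jog '[[[-5,2,0],[0,0,0.2],0],[[-5,2,0],[0,0,0.2],0],[[-5,2,0],[0,0,0.2],0]]'|grep -E 'time|pos|force'
python3 - <<'E'
from h import *
delta([.615,-.3025,.026],165)
st=bot.read_state(); w=vision.capture('wrist')[:,:,::-1]; cv2.imwrite('pics/w1.png',w)
H,S,V=cv2.split(cv2.cvtColor(w,cv2.COLOR_BGR2HSV)); 
b,c,s=blob(((H<6)|(H>172))&(S>150)&(V>70)); print(s,c)
# top face: contour on z=.053 near-cap estimate
im=vision.capture('scene')[:,:,::-1]; cv2.imwrite('pics/s4.png',im)
tp=vision.capture('top')[:,:,::-1]; cv2.imwrite('pics/t4.png',tp)
for n,i,roi in [('top',tp,(140,240,80,230)),('scene',im,(170,280,300,500))]:
    H,S,V=cv2.split(cv2.cvtColor(i,cv2.COLOR_BGR2HSV)); m=(H>95)&(H<120)&(S>100); r=np.zeros_like(m); r[roi[0]:roi[1],roi[2]:roi[3]]=1
    cs=cv2.findContours((m&r).astype(np.uint8),cv2.RETR_EXTERNAL,cv2.CHAIN_APPROX_NONE)[0]
    for k in cs:
        if cv2.contourArea(k)>60:
            for z in (.011,.073):
                q=cv2.minAreaRect((ray(n,k[:,0],z)*1000).astype(np.float32)); print(n,z,q,own(np.array(q[0])/1000)*1000)
a=np.hstack([cv2.resize(w,(400,300)),cv2.resize(tp[130:250,70:230],(400,300))]); cv2.imwrite('pics/v4.png',a)
E
```

```text
time_s: 11.8
position: [0.6142, -0.2997, 0.1337]
force: [-0.3, 0.5, -1.0]
t 11.8 pos [ 0.6142 -0.2997  0.1337] F [-0.3136  0.4742 -1.0416] shift [ -1.7  -2.8 107.7] rot [ 0.18 -0.12 -0.2 ]
[231 176  34  37 973] [247.8571 194.0062]
scene 0.011 ((529.08251953125, 79.08383178710938), (33.20840835571289, 45.34197998046875), 9.428117752075195) [[-7.7748  1.523 ]]
scene 0.073 ((585.8857421875, 60.936927795410156), (29.675769805908203, 40.51860809326172), 9.428092956542969) [[ 45.4762 -25.3144]]
scene 0.011 ((455.8314514160156, 209.0546417236328), (136.34117126464844, 120.45198822021484), 9.04145622253418) [[-59.7189 141.3798]]
scene 0.073 ((520.427001953125, 177.08175659179688), (121.83756256103516, 107.63858795166016), 9.04145622253418) [[-0.9421 99.6648]]
```

View pics/v4.png

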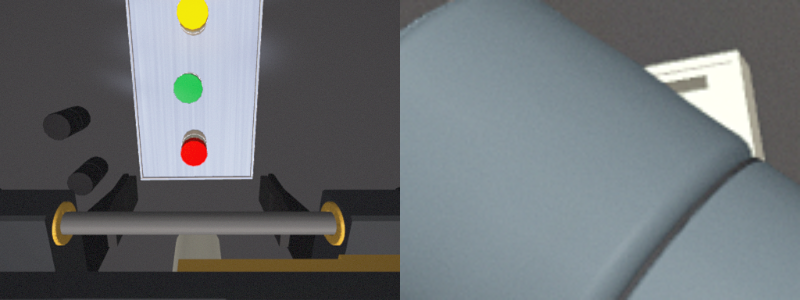

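The wrist view shows the red cap at about (248,195) px, with all three bottles standing in a row; the arm hides the station in the top view. The scene camera puts the nest within 2 mm of the box-derived origin.

Run:
```python
from h import *
st=bot.read_state()
print(ray('wrist',[[248.2,195.5]],.053,st))
p=ray('wrist',[[248.2,195.5]],.053,st)[0]
delta([(p[0]+.615)/2,(p[1]-.3025)/2,.027],165); print('nest',world(-.001,.0007))
```

```text
[[ 0.6153 -0.3032]]
t 11.95 pos [ 0.6147 -0.2985  0.1351] F [-0.8442 -0.1574  0.3983] shift [ -1.7  -4.3 108.1] rot [ 0.12 -0.04 -0.07]
nest [0.5359 0.0793]
```

Three independent estimates agree on (0.615, -0.303). I lower and grip.

```bash
python3 -m jog '[[[-2,-4,20],[0,0,0],0],[[-2,-4,45],[0,0,0],0],[[-2,-4,70],[0,0,0],0],[[-2,-4,90],[0,0,0],0],[[-2,-4,102],[0,0,0],0],[[-2,-4,108],[0,0,0],0],[[-2,-4,108],[0,0,0],0],[[-2,-4,108],[0,0,0],0]]'|grep -E 'time|pos|force';python3 -m jog '[[[0,0,0],[0,0,0],1],[[0,0,0],[0,0,0],1],[[0,0,0],[0,0,0],1],[[0,0,0],[0,0,0],1],[[0,0,0],[0,0,0],1],[[0,0,0],[0,0,0],1],[[0,0,0],[0,0,0],1],[[0,0,0],[0,0,0],1],[[0,0,0],[0,0,0],1]]'
```

```text
time_s: 12.62
position: [0.6168, -0.3047, 0.0282]
force: [0.0, -0.5, 0.1]
time_s: 13.37
position: [0.6162, -0.3049, 0.0273]
tcp_rot: [[-0.965, 0.262, 0.001], [0.262, 0.965, 0.001], [-0.001, 0.001, -1.0]]
force: [0.5, 0.8, -0.1]
opening: 0.4
```

```bash
python3 -m jog '[[[0,0,0],[0,0,0],1],[[0,0,0],[0,0,0],1],[[0,0,0],[0,0,0],1],[[0,0,0],[0,0,0],1],[[0,0,0],[0,0,0],1],[[0,0,0],[0,0,0],1]]'|grep -E 'pos|force|open';python3 -m jog '[[[0,0,-20],[0,0,0],1],[[0,0,-50],[0,0,0],1],[[0,0,-80],[0,0,0],1],[[0,0,-110],[0,0,0],1],[[0,0,-130],[0,0,0],1],[[0,0,-130],[0,0,0],1],[[0,0,-130],[0,0,0],1]]'|grep -E 'time|force|open'; python3 -c "
from h import *
w=world(-.001,.0007)
delta([*w,.15],99.03)
im=vision.capture('wrist')[:,:,::-1];cv2.imwrite('pics/w5.png',cv2.resize(im,(400,300)))"
```

```text
position: [0.6161, -0.3048, 0.0273]
force: [-1.0, 0.5, -0.6]
opening: 0.309
time_s: 14.45
force: [-0.5, 0.6, -1.3]
opening: 0.316
t 14.45 pos [ 0.6167 -0.3054  0.1589] F [-0.4794  0.5832 -1.2972] shift [178.6 350.2   8.3] rot [ 0.14  0.19 65.81]
```

View pics/w5.png

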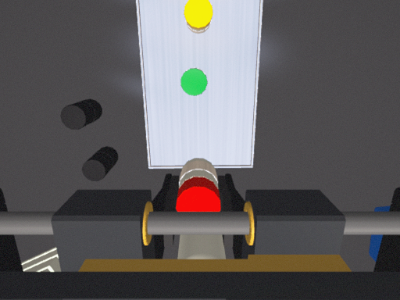

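```bash
python3 -m jog '[[[17,34,0],[0,0,6],1],[[34,68,0],[0,0,12],1],[[51,102,0],[0,0,18],1],[[68,136,0],[0,0,24],1],[[85,170,0],[0,0,30],1],[[102,204,0],[0,0,36],1],[[119,238,0],[0,0,42],1],[[136,272,0],[0,0,48],1],[[153,306,0],[0,0,54],1],[[168,330,0],[0,0,60],1],[[178,350,0],[0.1,0.1,65.8],1],[[178,350,0],[0.1,0.1,65.8],1]]'|grep -E 'time|force|open';python3 -m jog '[[[0,0,0],[0,0,0],1],[[0,0,0],[0,0,0],1],[[0,0,0],[0,0,0],1]]'|grep -E 'time|force|open'; python3 -c "
from h import *
w=world(-.001,.0007)
delta([*w,.0353],99.03)"
```

```text
time_s: 15.5
force: [-0.6, 0.1, -0.7]
opening: 0.314
time_s: 15.75
force: [-0.4, 1.1, -0.5]
opening: 0.318
t 15.75 pos [0.5359 0.0783 0.157 ] F [-0.4457  1.1222 -0.4635] shift [  0.9   0.4 121.7] rot [-0.1  -0.07 -0.02]
```

```bash
python3 -m jog '[[[1,0.5,20],[0,0,0],1],[[1,0.5,40],[0,0,0],1],[[1,0.5,60],[0,0,0],1],[[1,0.5,80],[0,0,0],1],[[1,0.5,92],[0,0,0],1],[[1,0.5,102],[0,0,0],1],[[1,0.5,108],[0,0,0],1],[[1,0.5,112],[0,0,0],1],[[1,0.5,112],[0,0,0],1],[[1,0.5,112],[0,0,0],1]]'|grep -E 'time|pos|force'; python3 -c "
from h import *
w=world(-.001,.0007)
delta([*w,.0353],99.03)
im=vision.capture('scene')[:,:,::-1];cv2.imwrite('pics/s6.png',cv2.resize(im[140:300,280:500],(800,582)))"
```

```text
time_s: 16.58
position: [0.5364, 0.0803, 0.046]
force: [0.5, 0.7, -0.0]
t 16.58 pos [0.5364 0.0803 0.046 ] F [ 0.5396  0.7075 -0.0167] shift [-0.9 -0.7 10.7] rot [-0.01 -0.07 -0.01]
```

View pics/s6.png

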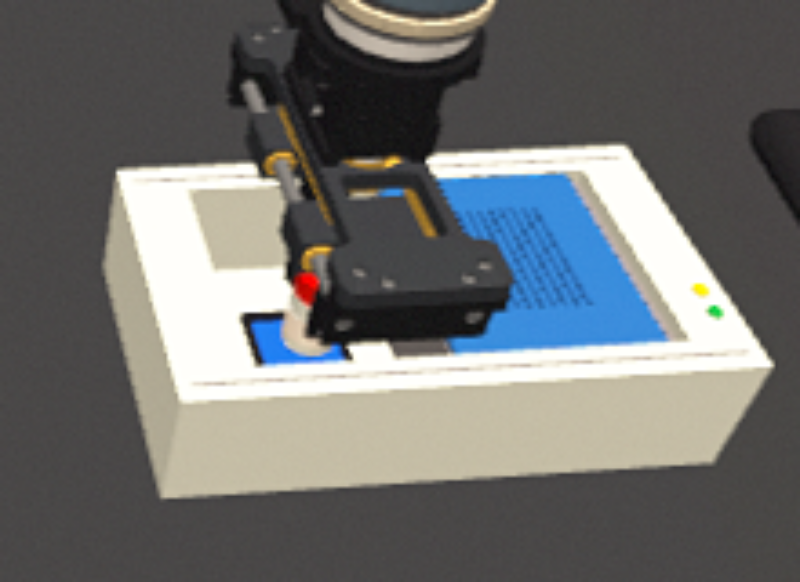

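The bottle is upright over the nest, bottom at about (310,350) in the crop. The shutter is open. I lower the rest and feel for the floor.

```bash
python3 -m jog '[[[-1,-0.5,3],[0,0,0],1],[[-1,-0.5,6],[0,0,0],1],[[-1,-0.5,8],[0,0,0],1],[[-1,-0.5,9],[0,0,0],1],[[-1,-0.5,9],[0,0,0],1],[[-1,-0.5,9],[0,0,0],1]]'|grep -E 'time|pos|force';python3 -m jog '[[[0,0,0.5],[0,0,0],1],[[0,0,1],[0,0,0],1],[[0,0,1],[0,0,0],1]]'|grep -E 'time|pos|force'
```

```text
time_s: 17.13
position: [0.5356, 0.0796, 0.0366]
force: [0.0, -0.2, -0.6]
time_s: 17.38
position: [0.5357, 0.0796, 0.0357]
force: [-0.5, -0.1, -0.3]
```

```bash
python3 -m jog '[[[0,0,0.5],[0,0,0],1],[[0,0,1],[0,0,0],1],[[0,0,1],[0,0,0],1]]'|grep -E 'time|pos|force'
```

```text
time_s: 17.63
position: [0.5357, 0.0796, 0.0352]
force: [-1.2, -0.0, 4.0]
```

```bash
python3 -m jog '[[[0,0,0],[0,0,0],0.4],[[0,0,0],[0,0,0],0.4],[[0,0,0],[0,0,0],0.4],[[0,0,0],[0,0,0],0.4],[[0,0,0],[0,0,0],0.4],[[0,0,0],[0,0,0],0.4],[[0,0,0],[0,0,0],0.4],[[0,0,0],[0,0,0],0.4]]'|grep -E 'time|force|open';python3 -m jog '[[[0,0,-4],[0,0,0],0.4],[[0,0,-12],[0,0,0],0.4],[[0,0,-25],[0,0,0],0.4],[[0,0,-50],[0,0,0],0.4],[[0,0,-80],[0,0,0],0.4],[[0,0,-100],[0,0,0],1],[[0,0,-100],[0,0,0],1]]'|grep -E 'time|pos|force|open'; python3 -c "
from h import *
w=world(0.0007,.1)
delta([*w,.090],99.03)
im=vision.capture('scene')[:,:,::-1];cv2.imwrite('pics/s7.png',cv2.resize(im[140:300,280:500],(800,582)))"
```

```text
time_s: 18.3
force: [-0.4, -0.3, -0.5]
opening: 0.592
time_s: 18.88
position: [0.5389, 0.0794, 0.1396]
force: [0.8, 0.5, 0.9]
opening: 0.521
t 18.88 pos [0.5389 0.0794 0.1396] F [0.7639 0.4958 0.9084] shift [99.7 -1.7 49.5] rot [0.5  0.04 0.02]
```

View pics/s7.png

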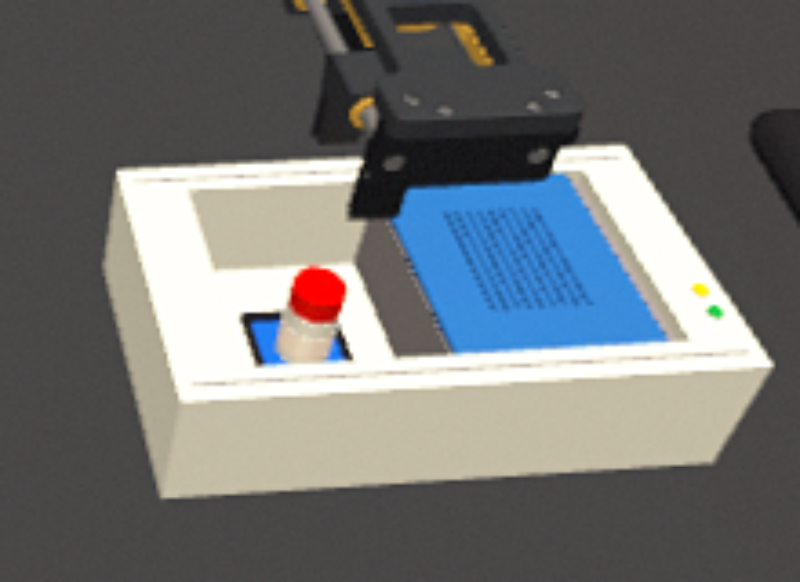

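The bottle is upright in the nest, cap at (318,292) in the crop, and the shutter is still open. I close the fingers and come back over the shutter.

```bash
python3 -m jog '[[[35,0,0],[0,0,0],1],[[70,0,0],[0,0,0],1],[[98,-1,0],[0,0,0],1],[[98,-1,15],[0,0,0],1],[[98,-1,30],[0,0,0],1],[[98,-1,42],[0,0,0],1],[[98,-1,50],[0,0,0],1],[[98,-1,53],[0,0,0],1],[[98,-1,53],[0,0,0],1],[[98,-1,53],[0,0,0],1],[[98,-1,53],[0,0,0],1],[[98,-1,53],[0,0,0],1]]'|grep -E 'time|pos|force|open'
```

```text
time_s: 19.93
position: [0.5199, 0.176, 0.0825]
force: [-0.0, 0.4, 0.3]
opening: 0.007
```

```bash
for i in 1; do python3 -m jog '[[[0,0,1],[0,0,0],1],[[0,0,2],[0,0,0],1],[[0,0,3],[0,0,0],1],[[0,0,4],[0,0,0],1],[[0,0,4],[0,0,0],1],[[0,0,4],[0,0,0],1]]'|grep -E 'time|pos|force'; done
```

```text
time_s: 20.43
position: [0.5192, 0.1761, 0.0777]
force: [-0.2, 0.4, 0.6]
```

```bash
python3 -m jog '[[[0,0,1],[0,0,0],1],[[0,0,2],[0,0,0],1],[[0,0,2],[0,0,0],1],[[0,0,2],[0,0,0],1]]'|grep -E 'time|pos|force'
```

```text
time_s: 20.77
position: [0.5193, 0.1761, 0.0757]
force: [0.2, 0.5, -1.1]
```

```bash
python3 -m jog '[[[0,0,0.5],[0,0,0],1],[[0,0,1],[0,0,0],1],[[0,0,1.5],[0,0,0],1],[[0,0,1.5],[0,0,0],1],[[0,0,1.5],[0,0,0],1]]'|grep -E 'time|pos|force'
```

```text
time_s: 21.18
position: [0.5194, 0.1761, 0.0747]
force: [-1.0, -0.6, 4.3]
```

```bash
python3 -m jog '[[[0,0,0.5],[0,0,0],1],[[0,0,1],[0,0,0],1],[[0,0,1.5],[0,0,0],1],[[0,0,2],[0,0,0],1],[[0,0,2],[0,0,0],1],[[0,0,2],[0,0,0],1]]'|grep -E 'time|pos|force'
```

```text
time_s: 21.68
position: [0.5194, 0.1762, 0.0737]
force: [-1.6, 0.1, 12.0]
```

```bash
python3 -m jog '[[[0,0,0.3],[0,0,0],1],[[0,0,0.6],[0,0,0],1],[[0,0,0.6],[0,0,0],1],[[0,0,0.6],[0,0,0],1]]'|grep -E 'time|pos|force'
```

```text
time_s: 22.02
position: [0.5194, 0.1761, 0.0735]
force: [-2.8, -1.3, 14.8]
```

```bash
python3 -m jog '[[[-2,0,0.2],[0,0,0],1],[[-4,0,0.2],[0,0,0],1],[[-6,0,0.2],[0,0,0],1],[[-8,0,0.2],[0,0,0],1],[[-10,0,0.2],[0,0,0],1],[[-12,0,0.2],[0,0,0],1]]'|grep -E 'time|pos|force'
```

```text
time_s: 22.52
position: [0.5211, 0.166, 0.0734]
force: [-3.2, 5.8, 16.0]
```

```bash
python3 -m jog '[[[-2,0,0],[0,0,0],1],[[-4,0,0],[0,0,0],1],[[-6,0,0],[0,0,0],1],[[-8,0,0],[0,0,0],1],[[-10,0,0],[0,0,0],1],[[-12,0,0],[0,0,0],1]]'|grep -E 'time|pos|force'; python3 -c "
from h import *
im=vision.capture('scene')[:,:,::-1];cv2.imwrite('pics/s8.png',im)
H,S,V=cv2.split(cv2.cvtColor(im,cv2.COLOR_BGR2HSV)); m=(H>95)&(H<120)&(S>100); r=np.zeros_like(m); r[170:280,375:500]=1
q=rect('scene',m&r,.073); print(q,own(np.array(q[0])/1000)*1000)"
```

```text
time_s: 23.02
position: [0.5229, 0.1542, 0.0734]
force: [-4.0, 6.0, 17.1]
((524.927734375, 154.53103637695312), (119.94131469726562, 107.2092056274414), 8.989984512329102) [[-0.0365 76.6872]]
```

```bash
python3 -m jog '[[[-2,0,0],[0,0,0],1],[[-4,0,0],[0,0,0],1],[[-6,0,-0.1],[0,0,0],1],[[-8,0,-0.2],[0,0,0],1],[[-10,0,-0.2],[0,0,0],1],[[-12,0,-0.2],[0,0,0],1],[[-14,0,-0.2],[0,0,0],1]]'|grep -E 'time|pos|force'
```

```text
time_s: 23.65
position: [0.5251, 0.1403, 0.0735]
force: [-3.4, 5.3, 15.2]
```

```bash
python3 -m jog '[[[-2,0,0],[0,0,0],1],[[-4,0,0],[0,0,0],1],[[-6,0,0],[0,0,0],1],[[-8,0,0],[0,0,0],1],[[-10,0,0],[0,0,0],1],[[-12,0,0],[0,0,0],1],[[-14,0,0],[0,0,0],1]]'|grep -E 'time|pos|force'
```

```text
time_s: 24.23
position: [0.5274, 0.1264, 0.0735]
force: [-3.3, 4.9, 16.2]
```

```bash
python3 -m jog '[[[-2,0,0],[0,0,0],1],[[-4,0,0],[0,0,0],1],[[-6,0,0],[0,0,0],1],[[-8,0,0],[0,0,0],1],[[-10,0,0],[0,0,0],1],[[-12,0,0],[0,0,0],1],[[-14,0,0],[0,0,0],1],[[-16,0,0],[0,0,0],1]]'|grep -E 'time|pos|force'
```

```text
time_s: 24.9
position: [0.5298, 0.1106, 0.0735]
force: [-3.7, 5.7, 16.5]
```

```bash
python3 -m jog '[[[-2,0,0],[0,0,0],1],[[-4,0,0],[0,0,0],1],[[-6,0,0],[0,0,0],1],[[-8,0,0],[0,0,0],1],[[-10,0,0],[0,0,0],1],[[-12,0,0],[0,0,0],1],[[-14,0,0],[0,0,0],1]]'|grep -E 'time|pos|force'
```

```text
time_s: 25.48
position: [0.5321, 0.0967, 0.0736]
force: [-3.7, 6.4, 16.9]
```

```bash
python3 -m jog '[[[-2,0,-0.1],[0,0,0],1],[[-4,0,-0.1],[0,0,0],1],[[-6,0,-0.2],[0,0,0],1],[[-8,0,-0.2],[0,0,0],1],[[-10,0,-0.2],[0,0,0],1],[[-12,0,-0.2],[0,0,0],1]]'|grep -E 'time|pos|force'
```

```text
time_s: 25.98
position: [0.5339, 0.0849, 0.0737]
force: [-4.4, 6.1, 15.8]
```

```bash
python3 -m jog '[[[-1.5,0,0],[0,0,0],1],[[-3,0,0],[0,0,0],1],[[-4.5,0,0],[0,0,0],1],[[-5,0,0],[0,0,0],1]]'|grep -E 'time|pos|force'
```

```text
time_s: 26.32
position: [0.5347, 0.0798, 0.0737]
force: [-3.7, 5.9, 16.4]
```

```bash
python3 -m jog '[[[-1,0,0],[0,0,0],1],[[-2,0,0],[0,0,0],1],[[-2,0,0],[0,0,0],1]]'|grep -E 'time|pos|force'
```

```text
time_s: 26.57
position: [0.5351, 0.0778, 0.0737]
force: [-3.5, 4.7, 16.6]
```

```bash
python3 -m jog '[[[-1,0,0],[0,0,0],1],[[-2,0,0],[0,0,0],1],[[-2,0,0],[0,0,0],1]]'|grep -E 'time|pos|force'
```

```text
time_s: 26.82
position: [0.5352, 0.0771, 0.0737]
force: [-3.9, 9.1, 16.3]
```

The stop is felt (lateral force rose from about 5 to 9 N after 100 mm of travel). I lift straight off, clear the view and check.

```bash
python3 -m jog '[[[0,0,-4],[0,0,0],1],[[0,0,-30],[0,0,0],1],[[0,0,-70],[0,0,0],1],[[35,0,-110],[0,0,0],1],[[75,0,-120],[0,0,0],1],[[110,0,-120],[0,0,0],1],[[150,0,-120],[0,0,0],1],[[190,0,-120],[0,0,0],1],[[190,0,-120],[0,0,0],1],[[190,0,-120],[0,0,0],1],[[190,0,-120],[0,0,0],1]]'|grep -E 'time|pos|force';python3 -c "
from h import *
im=vision.capture('scene')[:,:,::-1];cv2.imwrite('pics/s9.png',im)
H,S,V=cv2.split(cv2.cvtColor(im,cv2.COLOR_BGR2HSV)); m=(H>95)&(H<120)&(S>100); r=np.zeros_like(m); r[170:280,300:500]=1
m=cv2.morphologyEx((m&r).astype(np.uint8),cv2.MORPH_CLOSE,np.ones((5,5)))
q=rect('scene',m,.075); print(q,own(np.array(q[0])/1000)*1000)"
```

```text
time_s: 27.73
position: [0.5054, 0.2617, 0.1916]
force: [0.5, -1.0, -0.7]
((537.9369506835938, 78.43995666503906), (121.37693786621094, 105.90518951416016), 8.955080032348633) [[ 0.8688 -0.5026]]
```

View pics/s9.png

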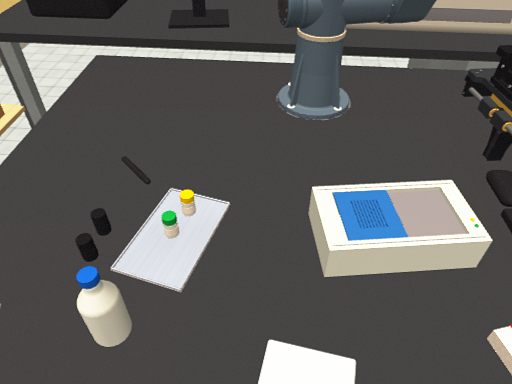

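The shutter (about (368,215) px) is shut: its measured centre is 100.2 mm from the open position. The yellow and green bottles are standing where they were.

```bash
python3 -c "
from rig import bot
print(bot.hand_in())"
```

```text
the job is handed in; nothing more can be done
None
```

I slid the shutter open to its stop, stood the red-capped bottle in the nest and let go. I then slid the shutter shut again and handed the job in at about 28 s of the 72 s allowed.

- **Shutter:** I felt the stop at both ends as a rise in sideways force. In the scene camera the shutter's centre moved 100.2 mm between fully open and shut. The pressing force I read between moves was at most about 17 N, or about 19 N with the sideways drag included. I had no readings within a move.
- **Bottle:** Lowering it, I felt the floor at the expected height. After I let go, the picture showed it upright inside the nest rim. It can't be seen under the shut shutter, so I did not check it again after closing.
- **Other bottles:** The last picture shows the yellow- and green-capped bottles standing where they were, with the robot clear of everything.
- **Disagreements:** The top and scene cameras differed by 2 to 4 mm on positions. My first guess of how far open the shutter started (about 4 mm) was too high; the travel between stops showed 1 to 2 mm.

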